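Fit the end panel of a knock-down paint rack and draw it tight with its thumb cam

TASK

The loose end panel of the paint rack lies flat on the bench with its stud pointing up: stand it on its lower edge on the bench and let go of it. Then take it with a fresh grip, slide its stud into the hole in the open end of the rack's base board until the head is stopped inside the cam, and turn the thumb cam clockwise as far as it goes, so that the panel is drawn up tight and square against the end of the board. Leave the paint pots, sanding block and mixing dish where they are.

Things in the scene. Friction and masses are not known exactly. Their poses are not given: they have to be found in the camera images.
- rack: Plywood paint rack, standing fast. Origin on the bench under the cam's axis. x from its 70 mm high, 8 mm thick back (inner side at x -40) to its front edge (x +48); y along its 25 mm thick base board, from the open end (y -45) to the far end (y +215), where a like panel is already fitted with a locked cam, both fixed: leave them. The back runs the whole length: no room for a finger there beside a mated panel.
- rack_end (a point): Centre of the mouth of the round hole (16.5 mm wide, countersunk to 22) in the open end of the rack's base board, 45 mm from the cam's axis, 12.5 mm above the bench. Same axes as the rack: -y points out of the hole, away from the board.
- cam (a joint): Angle of the thumb cam, 0 to 2.5 rad (hard stop), growing clockwise seen from above; stays where left (0.04 N m). At its start (0 to 0.4) its mouth is open to the hole; a hub inside stops the stud's head with the panel about 4 mm short of the board. From about 0.9 its curved slot draws the head in; from 2.15 the panel is tight and turning is stiffer.
- cam_grip (a point): Centre of the cam's thumb wing, on the cam's upright axis, 37.5 mm above the bench. Grey zinc: a flange 46 mm across, top 27.5 mm above the bench, with an upright wing on it, 34 mm long, 10 thick, 20 high (27.5 to 47.5 mm above the bench). The point turns with the cam. Its x axis lies along the wing's length, towards the dark pointer, which faces the hole at cam = 0.2. 45 mm from the board's open end.
- panel_grip (a point): Centre of the tall part of the loose plywood end panel, 25 mm thick (y): low part 96 mm wide (x) and 30 high; above it, flush at the -x side, the tall part, 60 wide (x) and up to 70 high (z). The point is 50 mm above the lower edge, mid-thickness. Standing: z up, +y as the stud points; mated, its axes are the rack's. At the start it lies flat: y up, z away from the rack. Under 0.2 kg; stands by itself.
- panel_face (a point): Foot of the stud on the panel's inner (+y) face: 18 mm to the +x side of panel_grip and 12.5 mm above the lower edge, in the middle of the low part; same axes. The stud sticks out along +y: a grey sleeve, 13 mm thick, 14 long, then a 6 mm steel neck and a ball head, 13 mm across, tip 43.5 mm out, all smooth and slippery. Tight, this point lies on rack_end.
- paint_a: Small paint bottle, 26 mm wide, 68 mm high; origin under its centre, z up. Leave it.
- paint_b: Small glass paint jar, 36 mm wide, 48 mm high; origin under its centre, z up. Leave it.
- sander: Cork sanding block, 70 x 45 x 26 mm; origin under its centre, z up. Leave it.
- dish: White china mixing dish, 70 mm wide, 22 mm high; origin under its centre, z up. Leave it.
Not all that is in view belongs to the job. Of the things like the part that bears panel_grip, leave any that is blue; of the rest the larger one is meant.

How it is judged:
By the outcome, as a careful person would: the job done as asked, in the order asked, and still so for the second after the job is handed in, with the robot touching nothing.
It also fails if it takes over 72 s, if anything falls off the work surface, if the arm or the gripper's body presses on something with over 40 N, if the wrist force passes 120 N, or if a joint passes its speed limit or range.

ROBOT

A 7-joint arm with a two-finger parallel gripper is mounted at the origin on the work surface. World frame = base frame: x ahead of the robot, y to its left, z up, the work surface at z = 0. Lengths are in m, angles in rad, forces in N, time in s.
With the tool pointing down it reaches from about 0.4 to 0.85 m from the base axis. Payload 4.5 kg.
Tool frame: the origin (TCP) lies midway between the tips of the shut fingers; the grasp point (between the pads) lies 19 mm behind it; z points along the fingers, y is the line along which they close (so a half turn about z gives the same grasp; the last joint's range is limited). The gripper opens to 88 mm and grips with 3 to 60 N. Pads are 18 mm wide; open, the fingers measure 123 mm over their backs; the gripper's body (75 mm by 187 mm) begins 45 mm behind the grasp point.
Start: joints at [-1.314, 0.689, -0.195, 1.565, 0.157, 0.902, -0.215], TCP at [0.138, 0.61, 0.239] pointing down, gripper open.
Joint ranges: [-3.01, 3.01], [-0.46, 2.08], [-1.47, 1.51], [0.13, 2.56], [-1, 4.14], [0.04, 2.09], [-2.66, 2.66]. Speed limits (rad/s): [2.57, 2.57, 3.14, 3.14, 3.14, 3.14, 3.14].

INTERFACE

Orientations are given as a unit quaternion [x, y, z, w].
In Python, from plant import r, eyes, finish_job gives the robot as it stands. The module is installed in compiled form; this text tells all that it offers.
- The arm moves only by the tool move_arm, never from a script. Its argument "motion" is a list of rows, each a list of 7 numbers: the shift along the tool's x, y, z in mm, then the turn, a rotation vector about the tool's x, y, z in degrees, then the closure, from 0 (fully open) to 1 (shut). A call has 1 to 5 rows; each row is the pose to reach, as a shift and turn from the pose commanded when the call began, along the tool's axes at that moment; what a row does not reach only later rows make up. A row lasts 1/8 s, in which the tool goes at most 62.5 mm and 10.7 degrees, less where a joint would pass 70% of its speed; a pose out of reach is approached as far as the arm can. A call with a gripper value outside its range is refused whole. The fingers move at their own pace and stop on an object; "newtons" is the grip in N (left out, the last holds). Time passes only in rows, so rows that repeat a pose let the fingers close. It gives the time, the measured TCP pose, the force, the opening and the grip force at its end, in the units of the state.
- r.get_state(): the state, without advancing time (a new reading comes with each control period).
- eyes.snapshot(name): name is "side" or "top" or "wrist"; returns a dict with "frame" (480x640x3 uint8, red, green, blue), "z_map" (480x640 float32, m along the optical axis (not along the pixel's ray), 0 where there is no reading), "intrinsics" (3x3 intrinsics, pixels), "dist" ([k1, k2, p1, p2, k3] as OpenCV has them; the pictures are not rectified), "world_to_cam" (4x4, takes a point from world to camera coordinates). Camera axes: x right, y down, z forward; pixel columns grow to the right and rows downward; lengths in m; the calibration is good to about 2 mm. A picture is of the moment at which its call begins.
- finish_job(): hands the job in; it is judged then, once.
The state is a dict: "clock": time; "q": joint angles; "qd": joint speeds; "joint_torque": joint torques, N m; "tool_pos": TCP position; "eef_rot": TCP orientation; "contact_force": force on the tool from outside, world axes, zero at the start; "moment": the same for the moment, N m; "opening": opening from 0.0 (shut) to 1.0 (fully open); "finger_force": force on a finger pad.
Only numpy, scipy, OpenCV 4.12 (cv2) and the standard library are available. Lean on these libraries where they do the work, as an engineer would, in place of code of your own. Each camera call takes 0.05 s, during which the arm holds its last target. There are 200 camera calls.

## Working session

There is one attempt and no reset: what is moved stays moved. The work goes in short steps, Python scripts to look and compute and a tool call to move; the robot and the scene stay as the last step left them, time stands still between calls to the robot, and variables do not carry over. Pictures are saved under pics/ and viewed, at most 10 in all, crops included, and the job is handed in when it is done.

Besides the shell and the picture viewer there is one more tool, called after "Request:" as a command line: name --pt "numbers of a row" for each row, then --argument value for the rest. move_arm: Moves the arm, as the interface text tells. Its arguments: {"type":"object","properties":{"motion":{"type":"array","items":{"type":"array","items":{"type":"number"}}},"newtons":{"type":"number"}},"required":["motion"]}

```bash
mkdir -p pics
cat > h.py <<'E'
import numpy as np, cv2, pickle
from plant import r, eyes, finish_job
from scipy.spatial.transform import Rotation as R
def snap(n,f=None):
    s=eyes.snapshot(n); pickle.dump(s,open(f'pics/{f or n}.pkl','wb'))
    cv2.imwrite(f'pics/{f or n}.png',s['frame'][:,:,::-1]); return s
def load(f): return pickle.load(open(f'pics/{f}.pkl','rb'))
def cloud(s):
    K,d=s['intrinsics'],s['dist']; v,u=np.mgrid[0:480,0:640]
    p=cv2.undistortPoints(np.stack([u,v],-1).reshape(-1,1,2).astype(float),K,np.array(d)).reshape(480,640,2)
    z=s['z_map'].astype(float); P=np.dstack([p*z[...,None],z]); T=np.linalg.inv(s['world_to_cam'])
    W=P@T[:3,:3].T+T[:3,3]; W[z==0]=np.nan; return W
def ray(s,u,v,h):
    """pixel to world at height h"""
    p=cv2.undistortPoints(np.array([[[u,v]]],float),s['intrinsics'],np.array(s['dist'])).ravel()
    T=np.linalg.inv(s['world_to_cam']); d=T[:3,:3]@[p[0],p[1],1]; return T[:3,3]+d*(h-T[2,3])/d[2]
def st():
    s=r.get_state(); print({k:np.round(s[k],4).tolist() for k in ('clock','q','tool_pos','eef_rot','contact_force','moment','opening','finger_force')}); return s
def move(tp,tR,s=None):
    """shift (mm) and rotvec (deg) in tool axes from measured pose to target pos, Rotation"""
    s=s or r.get_state(); A=R.from_quat(s['eef_rot'])
    return np.round(A.inv().apply(np.array(tp)-s['tool_pos'])*1e3,1), np.round(np.degrees((A.inv()*tR).as_rotvec()),2)
E
python3 - <<'E'
from h import *
st(); a=snap('top'); b=snap('side')
E
```

```text
{'clock': 0.0, 'q': [-1.3142, 0.69, -0.1945, 1.5663, 0.1573, 0.9025, -0.2151], 'tool_pos': [0.138, 0.6089, 0.2379], 'eef_rot': [0.1112, 0.9938, -0.0009, -0.0], 'contact_force': [-0.7861, -0.0932, -0.2777], 'moment': [0.0022, 0.0238, 0.0173], 'opening': 0.9967, 'finger_force': 0.0}
```

View pics/top.png

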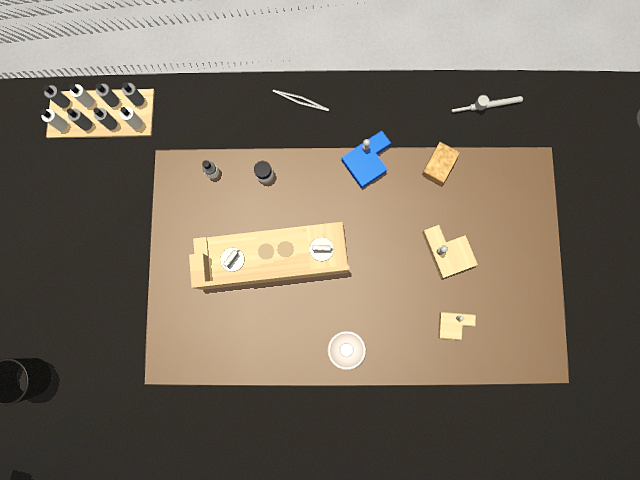

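View pics/side.png

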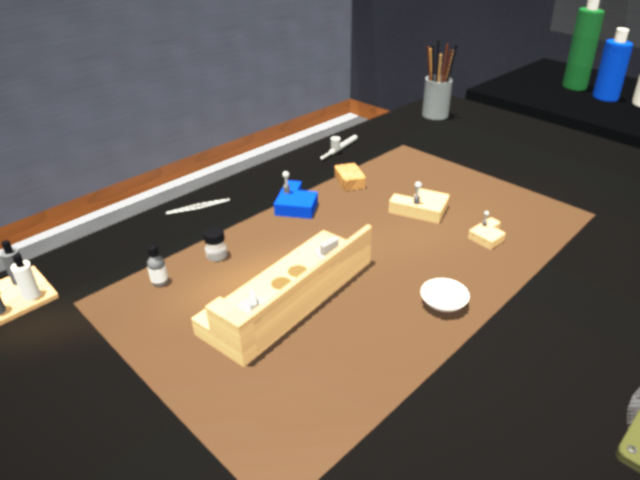

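The top view shows the rack at (190–350, 225–288) with its open end on the right. The wanted panel is at (450,252), the smaller decoy at (457,325), the blue one at (366,160) and the dish at (347,350). Next I'll measure these points.

Run:
```python
from h import *
s=load('top'); W=cloud(s)
for n,(u,v) in dict(panelc=(458,256),low=(433,236),ball=(442,250),rackend=(340,240),wing=(321,249),flange=(313,243),sander=(441,163),bench=(400,300),dish=(347,350),small=(450,328),blue=(362,170),jar=(264,172)).items(): print(n,W[v,u].round(4))
print(np.linalg.inv(s['world_to_cam'])[:3,3])
z=W[...,2]
def rect(m,off=(0,0)):
    n,l,stt,c=cv2.connectedComponentsWithStats(m.astype(np.uint8)); 
    for i in range(1,n):
        if stt[i,4]>40:
            P=W[l==i][:,:2]; print('blob',stt[i],cv2.minAreaRect((P*1e3).astype(np.float32)), 'z',np.median(W[l==i][:,2]).round(4))
m=np.zeros_like(z,bool); m[215:290,410:490]=1
rect(m&(z>.018)&(z<.032))
m[:]=0; m[215:300,180:360]=1
rect(m&(z>.06)); rect(m&(z>.036)&(z<.055)); rect(m&(z>.018)&(z<.034))
im=s['frame'][:,:,::-1]
a=cv2.resize(im[210:290,290:360],None,fx=5.5,fy=5.5,interpolation=3)
b=cv2.resize(im[215:290,415:485],None,fx=5.5,fy=5.5,interpolation=3)
c=np.zeros((440,780,3),np.uint8); c[:440,:385]=a; c[:b.shape[0],390:775]=b; cv2.imwrite('pics/crop.png',c)
```

```text
panelc [ 0.5584 -0.1943  0.0247]
low [ 0.5965 -0.148   0.0268]
ball [ 0.5646 -0.1553  0.0665]
rackend [0.5898 0.0278 0.0264]
wing [0.5701 0.0634 0.0474]
flange [0.584  0.0787 0.0287]
sander [ 0.7396 -0.1693  0.0264]
bench [ 0.4776 -0.086   0.0007]
dish [0.3848 0.0159 0.0056]
small [ 0.4247 -0.1757  0.017 ]
blue [ 0.7277 -0.0163  0.0218]
jar [0.718  0.1713 0.0466]
[0.44378635 0.05009039 1.00315018]
blob [ 423  225   55   53 1468] ((575.2279663085938, -180.35092163085938), (96.91175079345703, 71.7347412109375), 20.584562301635742) z 0.0248
blob [ 189  253  161   35 1214] ((543.8656005859375, 158.9413299560547), (60.20933532714844, 287.3572082519531), 6.230633735656738) z 0.0697
blob [313 245  18   6 107] ((572.9227905273438, 62.52454376220703), (31.486387252807617, 9.981660842895508), 89.15782165527344) z 0.0469
blob [223 250  15  17 115] ((553.9933471679688, 231.52597045898438), (10.56357479095459, 33.572593688964844), 52.59071350097656) z 0.0465
blob [205 255   4  27  60] ((535.765869140625, 275.7198181152344), (49.60777282714844, 1.7397892475128174), 6.1302995681762695) z 0.0454
blob [ 193  222  155   59 6040] ((568.5885620117188, 160.98419189453125), (84.35845947265625, 286.39508056640625), 6.282282829284668) z 0.0252
```

View pics/crop.png

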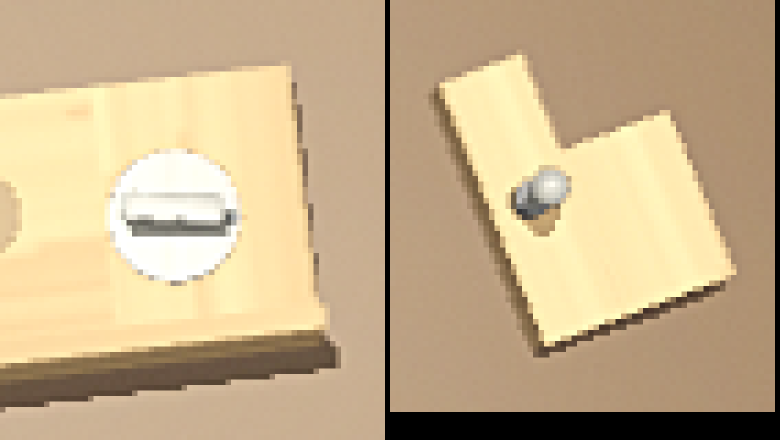

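```bash
cat >> h.py <<'E'
xp=np.array([.936,.351,0]); xp/=np.linalg.norm(xp); zp=np.array([xp[1],-xp[0],0])
def ori(y,z):
    y=np.array(y,float);y/=np.linalg.norm(y);z=np.array(z,float);z-=y*(y@z);z/=np.linalg.norm(z)
    return R.from_matrix(np.c_[np.cross(y,z),y,z])
def plan(wps,s=None):
    s=s or r.get_state(); p,A=np.array(s['tool_pos']),R.from_quat(s['eef_rot'])
    for tp,tR in wps:
        m=move(tp,tR,dict(tool_pos=p,eef_rot=A.as_quat())); print(m[0].tolist(),m[1].tolist(),'rows',np.linalg.norm(m[0])/62.5,np.linalg.norm(m[1])/10.7); p,A=np.array(tp),tR
E
python3 - <<'E'
from h import *
c=R.from_quat(r.get_state()['eef_rot'])
V=ori(xp,[0,0,-1])
plan([([.36,.4,.30],c),([.50,.17,.3],ori([.8,.6,0],[0,0,-1])),([.53,-.06,.3],V)])
E
```

```text
[-262.7, -154.9, -61.7] [0.0, 0.0, 0.0] rows 4.978345170837393 0.0
[-187.3, -193.4, 0.3] [-0.08, 0.04, 40.37] rows 4.3076843709817 3.772906456388433
[-202.0, -114.0, 0.0] [0.0, 0.0, 16.31] rows 3.7111723215178243 1.5242990654205608
```

Request:
move_arm --pt "-262 -155 -62 0 0 0 0" --pt "-262 -155 -62 0 0 0 0" --pt "-262 -155 -62 0 0 0 0" --pt "-262 -155 -62 0 0 0 0" --pt "-262 -155 -62 0 0 0 0"

```text
clock: 0.72
tool_pos: [0.3606, 0.3987, 0.3009]
eef_rot: [0.111, 0.994, -0.0, -0.0]
contact_force: [0.4, 0.4, -0.5]
opening: 0.999
finger_force: 0.0
```

Request:
move_arm --pt "-187 -193 0 0 0 40.4 0" --pt "-187 -193 0 0 0 40.4 0" --pt "-187 -193 0 0 0 40.4 0" --pt "-187 -193 0 0 0 40.4 0" --pt "-187 -193 0 0 0 40.4 0"

```text
clock: 1.35
tool_pos: [0.5008, 0.1662, 0.3005]
eef_rot: [0.451, 0.893, -0.001, 0.001]
contact_force: [-0.3, 0.4, 0.2]
opening: 1.004
finger_force: 0.0
```

Request:
move_arm --pt "-202 -114 0 0 0 16.3 0" --pt "-202 -114 0 0 0 16.3 0" --pt "-202 -114 0 0 0 16.3 0" --pt "-202 -114 0 0 0 16.3 0" --pt "-202 -114 0 0 0 16.3 0"

```text
clock: 1.98
tool_pos: [0.5288, -0.0627, 0.3004]
eef_rot: [0.572, 0.82, -0.001, 0.0]
contact_force: [-0.1, 0.4, -0.4]
opening: 1.002
finger_force: 0.0
```

Run:
```python
from h import *
st(); s=snap('wrist','w1')
```

```text
{'clock': 1.975, 'q': [-0.0057, 0.4879, 0.0567, 1.7713, -0.0324, 0.8837, 0.418], 'tool_pos': [0.5288, -0.0627, 0.3004], 'eef_rot': [0.5719, 0.8203, -0.0008, 0.0002], 'contact_force': [-0.1146, 0.3656, -0.3662], 'moment': [-0.0681, 0.0579, -0.0648], 'opening': 1.0019, 'finger_force': 0.0}
```

View pics/w1.png

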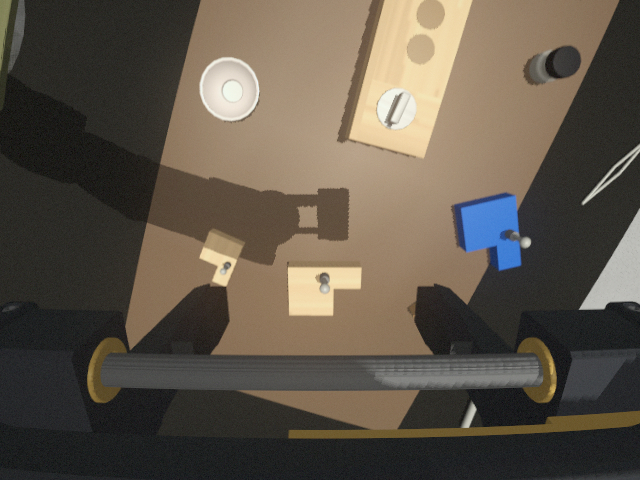

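The wrist view shows the panel at (288–361, 262–316), square to the tool. The rack's open end runs from (349,140) to (423,157), with the cam flange at (396,109). I'll refine both poses from it.

Run:
```python
from h import *
s=load('w1'); W=cloud(s); z=W[...,2]
def rect(m,lab):
    n,l,stt,c=cv2.connectedComponentsWithStats(m.astype(np.uint8))
    for i in range(1,n):
        if stt[i,4]>60: print(lab,stt[i],cv2.minAreaRect((W[l==i][:,:2]*1e3).astype(np.float32)),np.median(z[l==i]).round(4))
m=np.zeros_like(z,bool); m[255:325,280:370]=1; rect(m&(z>.015)&(z<.032),'panel')
rect(m&(z>.045),'ball')
m[:]=0; m[60:165,340:480]=1; rect(m&(z>.04)&(z<.055),'wing'); 
hsv=cv2.cvtColor(s['frame'],cv2.COLOR_RGB2HSV)
f=m&(z>.0265)&(z<.031)&(hsv[...,1]<40); rect(f,'flange')
rect(m&(z>.02)&(z<.031),'board'); rect(m&(z>.06),'back')
print('corner rays', [ray(s,u,v,.025)[:2].round(4) for u,v in ((423,157),(354,143),(288,262),(361,262),(288,316),(333,316))], ray(s,396,109,.0275))
```

```text
panel [ 288  265   73   51 2744] ((574.9716796875, -180.06382751464844), (96.33038330078125, 71.17127990722656), 19.789627075195312) 0.0255
ball [319 282  11  13 101] ((566.8660278320312, -158.48248291015625), (12.097021102905273, 10.834136962890625), 46.20085144042969) 0.0667
wing [389  92  22  33 331] ((573.1530151367188, 63.3437614440918), (34.03570556640625, 10.750971794128418), 85.59102630615234) 0.0474
flange [377  88  39  42 816] ((573.1738891601562, 63.83015823364258), (44.06528091430664, 43.84580612182617), 64.73934936523438) 0.0279
board [ 356   60   98  100 6321] ((578.1500244140625, 75.25833129882812), (84.7692642211914, 112.97057342529297), 6.0878520011901855) 0.0255
back [348  60  29  81 703] ((529.9059448242188, 53.992034912109375), (8.918917655944824, 79.77627563476562), 6.906818866729736) 0.0702
corner rays [array([0.6252, 0.0257]), array([0.542 , 0.0118]), array([ 0.5168, -0.1563]), array([ 0.6057, -0.1236]), array([ 0.5418, -0.2312]), array([ 0.5995, -0.2099])] [0.57289822 0.06390618 0.0275    ]
```

```bash
cat >> h.py <<'E'
_a=np.radians(20.2); xp=np.array([np.cos(_a),np.sin(_a),0]); zp=np.array([xp[1],-xp[0],0])
C=np.array([.5751,-.1802,0]); cam=np.array([.5732,.0636,0]); _b=np.radians(6.2); rx=np.array([np.cos(_b),np.sin(_b),0]); ry=np.array([-rx[1],rx[0],0])
up=np.array([0,0,1.])
E
python3 - <<'E'
from h import *
a=np.radians(30); T=ori(xp,-np.cos(a)*up-np.sin(a)*zp); tz=T.apply([0,0,1])
G=C-.018*xp+.010*zp+.0075*up
print(G,T.as_quat())
plan([(G-.11*tz,T),(G,T)])
E
```

```text
[ 0.56166011 -0.1958003   0.0075    ] [ 0.55265048  0.79220588  0.14808225 -0.21227093]
[-194.4, -16.9, 197.4] [-0.1, 29.95, 0.25] rows 4.441080373062393 2.799178535152217
[-0.0, 0.0, 110.0] [0.0, 0.0, 0.0] rows 1.76 0.0
```

Request:
move_arm --pt "-194 -17 197 0 30 0.2 0" --pt "-194 -17 197 0 30 0.2 0" --pt "-194 -17 197 0 30 0.2 0" --pt "-194 -17 197 0 30 0.2 0" --pt "-194 -17 197 0 30 0.2 0"

```text
clock: 2.65
tool_pos: [0.5804, -0.2468, 0.0996]
eef_rot: [0.552, 0.792, 0.148, -0.215]
contact_force: [0.3, 0.3, 0.9]
opening: 1.001
finger_force: 0.0
```

Run:
```python
from h import *
a=np.radians(30); T=ori(xp,-np.cos(a)*up-np.sin(a)*zp)
st(); plan([(C-.018*xp+.010*zp+.0075*up,T)])
```

```text
{'clock': 2.65, 'q': [0.5488, 1.0793, -0.1154, 1.224, -0.2564, 1.2533, 0.9591], 'tool_pos': [0.5804, -0.2468, 0.0996], 'eef_rot': [0.5518, 0.7922, 0.1475, -0.215], 'contact_force': [0.3356, 0.3101, 0.9286], 'moment': [-0.4901, -0.1181, 0.0176], 'opening': 1.0012, 'finger_force': 0.0}
[0.6, 0.5, 106.9] [-0.24, -0.22, 0.02] rows 1.710445649531139 0.03048505874822447
```

Request:
move_arm --pt "0 0 50 0 0 0 0" --pt "0 0 85 0 0 0 0" --pt "0 0 108 0 0 0 0" --pt "0 0 108 0 0 0 0"

```text
clock: 3.15
tool_pos: [0.5619, -0.1917, 0.0092]
eef_rot: [0.55, 0.793, 0.148, -0.215]
contact_force: [-0.7, -0.5, 0.9]
opening: 1.0
finger_force: 0.0
```

Request:
move_arm --pt "0 0 0 0 0 0 0.6" --pt "0 0 0 0 0 0 0.6" --pt "0 0 0 0 0 0 0.6" --pt "0 0 0 0 0 0 0.6" --newtons 30

```text
clock: 3.65
tool_pos: [0.5626, -0.1967, 0.0108]
eef_rot: [0.552, 0.793, 0.148, -0.212]
contact_force: [0.1, -1.2, 4.1]
opening: 0.681
finger_force: 30.0
```

Run:
```python
from h import *
s=st(); A=R.from_quat(s['eef_rot']); p=np.array(s['tool_pos'])
Y=R.from_rotvec([0,np.pi/4,0])
P=p+.11*up-.02*zp; Q=p*[1,1,0]+.015*zp
print(A.apply([0,0,1]),(A*Y).apply([0,0,1]),(A*Y*Y).apply([0,0,1]))
plan([(P,A*Y),(Q+.10*up,A*Y*Y),(Q+.052*up,A*Y*Y)])
```

```text
{'clock': 3.65, 'q': [0.5152, 1.1498, -0.1387, 1.3851, -0.2762, 1.0098, 0.9833], 'tool_pos': [0.5626, -0.1967, 0.0108], 'eef_rot': [0.5519, 0.7929, 0.1475, -0.2121], 'contact_force': [0.0598, -1.2387, 4.0522], 'moment': [-0.3776, 0.1057, 0.1256], 'opening': 0.6807, 'finger_force': 29.9862}
[-0.17354782  0.46806732 -0.86648378] [-0.33540697  0.90556909 -0.25970519] [-0.30078926  0.81260077  0.49920518]
[72.2, 0.0, -85.3] [0.0, 45.0, -0.0] rows 1.7880621018297995 4.205607476635515
[-29.2, -0.1, -28.4] [0.0, 45.0, 0.0] rows 0.651734424439894 4.205607476635515
[-41.6, 0.0, -24.0] [0.0, 0.0, 0.0] rows 0.7684265482139462 0.0
```

Run:
```python
from h import *
s=r.get_state(); A=R.from_quat(s['eef_rot']); p=np.array(s['tool_pos'])
Y=R.from_rotvec([0,-np.pi/4,0])
P=p+.11*up-.02*zp; Q=p*[1,1,0]+.015*zp
print(A.apply([0,0,1]),(A*Y).apply([0,0,1]),(A*Y*Y).apply([0,0,1]))
plan([(P,A*Y),(Q+.10*up,A*Y*Y),(Q+.052*up,A*Y*Y)])
```

```text
[-0.17354782  0.46806732 -0.86648378] [ 0.08997329 -0.24362194 -0.96568792] [ 0.30078926 -0.81260077 -0.49920518]
[72.2, 0.0, -85.3] [0.0, -45.0, -0.0] rows 1.7880621018297995 4.205607476635515
[-28.4, -0.1, 29.2] [-0.0, -45.0, -0.0] rows 0.651734424439894 4.205607476635515
[41.6, 0.0, 24.0] [0.0, 0.0, 0.0] rows 0.7684265482139462 0.0
```

Request:
move_arm --pt "27 0 -32 0 -2 0 0.6" --pt "54 0 -64 0 -13 0 0.6" --pt "72 0 -85 0 -24 0 0.6" --pt "72 0 -85 0 -34 0 0.6" --pt "72 0 -85 0 -45 0 0.6"

```text
clock: 4.28
tool_pos: [0.556, -0.1772, 0.1214]
eef_rot: [0.567, 0.814, -0.073, 0.108]
contact_force: [-0.9, 0.6, -3.4]
opening: 0.674
finger_force: 30.0
```

Request:
move_arm --pt "-6 0 6 0 -9 0 0.6" --pt "-12 0 12 0 -18 0 0.6" --pt "-18 0 18 0 -27 0 0.6" --pt "-23 0 24 0 -36 0 0.6" --pt "-28 0 29 0 -45 0 0.6"

```text
clock: 4.9
tool_pos: [0.5826, -0.1968, 0.1067]
eef_rot: [0.536, 0.745, -0.251, 0.31]
contact_force: [-0.5, -0.7, -2.6]
opening: 0.675
finger_force: 30.0
```

Run:
```python
from h import *
s=st(); print(R.from_quat(s['eef_rot']).as_matrix().round(3)); snap('side','s2')
im=load('s2')['frame'][130:330,330:530,::-1]; cv2.imwrite('pics/s2c.png',cv2.resize(im,None,fx=3,fy=3,interpolation=3))
```

```text
{'clock': 4.9, 'q': [-0.6334, 1.2305, 0.927, 2.0392, -0.9269, 0.0443, 1.0177], 'tool_pos': [0.5826, -0.1968, 0.1067], 'eef_rot': [0.5355, 0.7447, -0.2506, 0.3095], 'contact_force': [-0.4536, -0.7244, -2.6392], 'moment': [0.8851, 0.3815, -0.0414], 'opening': 0.675, 'finger_force': 29.981}
[[-0.235  0.953  0.193]
 [ 0.642  0.301 -0.705]
 [-0.729 -0.042 -0.683]]
```

View pics/s2c.png

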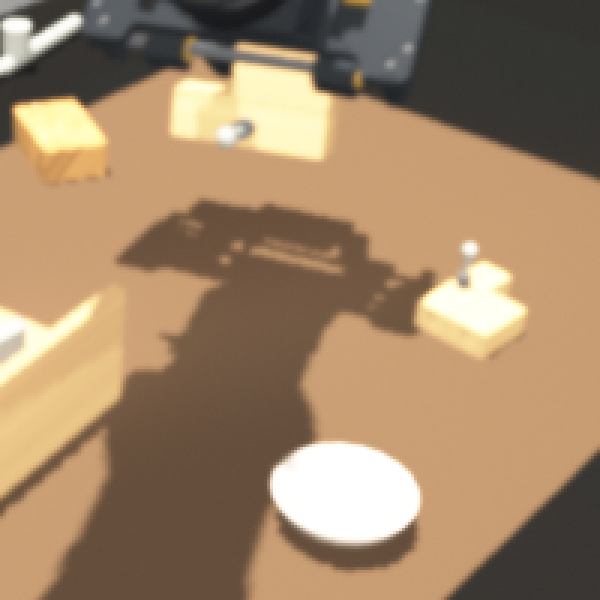

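Joints 5 and 6 are at their limits, and the panel is held about 13° short of upright. I'll turn it towards the radial direction and place it further out.

Run:
```python
from h import *
c,s_=np.cos(np.radians(-30)),np.sin(np.radians(-30))
h=np.array([c,s_,0]); T=ori([-s_,c,0],.866*h-.5*up)
plan([([.635,-.30,.12],T)])
```

```text
[-96.5, 15.4, 71.8] [-35.58, -13.43, -22.8] rows 1.9402037006458883 4.144036627103384
```

Request:
move_arm --pt "-20 3 15 -8 -1 -5 0.6" --pt "-40 6 30 -15 -4 -10 0.6" --pt "-60 10 45 -22 -7 -15 0.6" --pt "-80 13 60 -29 -10 -19 0.6" --pt "-96 15 72 -36 -13 -23 0.6"

```text
clock: 5.58
tool_pos: [0.7297, -0.2558, 0.1909]
eef_rot: [0.358, 0.849, -0.213, 0.326]
contact_force: [0.6, -0.1, -1.6]
opening: 0.676
finger_force: 30.0
```

Run:
```python
from h import *
s=st(); print(R.from_quat(s['eef_rot']).as_matrix().round(3))
c,s_=np.cos(np.radians(-30)),np.sin(np.radians(-30))
h=np.array([c,s_,0]); T=ori([-s_,c,0],.866*h-.5*up)
plan([([.635,-.30,.09],T),([.635,-.30,.053],T)])
```

```text
{'clock': 5.575, 'q': [-0.3995, 1.0462, 0.8478, 1.7777, -0.9949, 0.0446, 1.6938], 'tool_pos': [0.7297, -0.2558, 0.1909], 'eef_rot': [0.3576, 0.8486, -0.2133, 0.3264], 'contact_force': [0.6021, -0.1021, -1.5731], 'moment': [0.77, 0.5745, -0.0103], 'opening': 0.676, 'finger_force': 29.9824}
[[-0.531  0.746  0.401]
 [ 0.468  0.653 -0.595]
 [-0.706 -0.129 -0.696]]
[100.9, -86.6, 58.6] [-19.43, -15.63, -5.56] rows 2.3249233277680363 2.3877277434307835
[32.0, 0.0, 18.5] [0.0, 0.0, 0.0] rows 0.591405106504839 0.0
```

```bash
cat >> h.py <<'E'
def tilt(az,t):
    "tool pointing t deg off vertical towards azimuth az, tool y at az+90"
    a,t=np.radians(az),np.radians(t); h=np.array([np.cos(a),np.sin(a),0]); return ori([-h[1],h[0],0],np.sin(t)*h-np.cos(t)*up)
E
python3 - <<'E'
from h import *
plan([([.63,-.28,.20],tilt(-24,20))])
E
```

```text
[35.2, -91.4, -31.9] [-19.64, 23.39, -17.02] rows 1.648125043799772 3.267691355583221
```

Request:
move_arm --pt "35 -91 -32 -20 23 -17 0.6" --pt "35 -91 -32 -20 23 -17 0.6" --pt "35 -91 -32 -20 23 -17 0.6" --pt "35 -91 -32 -20 23 -17 0.6" --pt "35 -91 -32 -20 23 -17 0.6"

```text
clock: 6.2
tool_pos: [0.6291, -0.282, 0.2017]
eef_rot: [0.206, 0.962, -0.037, 0.176]
contact_force: [-0.1, 0.0, -1.4]
opening: 0.676
finger_force: 30.0
```

Run:
```python
from h import *
s=st(); print(R.from_quat(s['eef_rot']).as_matrix().round(3))
plan([([.63,-.28,.20],tilt(-24,20)),([.63,-.28,.20],tilt(-24,45)),([.63,-.28,.1],tilt(-24,60))])
```

```text
{'clock': 6.2, 'q': [0.0673, 0.7517, 0.4859, 1.8016, -0.8776, 0.407, 2.2999], 'tool_pos': [0.6291, -0.282, 0.2017], 'eef_rot': [0.206, 0.9619, -0.0368, 0.176], 'contact_force': [-0.0944, 0.0252, -1.4067], 'moment': [0.1675, 0.3969, 0.0651], 'opening': 0.6762, 'finger_force': 29.9819}
[[-0.853  0.409  0.323]
 [ 0.383  0.912 -0.143]
 [-0.354  0.002 -0.935]]
[0.6, 2.2, 1.6] [0.04, 0.72, -0.18] rows 0.044570842486989184 0.06946132402266185
[0.0, 0.0, 0.0] [-0.0, -25.0, 0.0] rows 0.0 2.336448598130841
[70.7, 0.0, 70.7] [-0.0, -15.0, 0.0] rows 1.5997583817564454 1.4018691588785048
```

Run:
```python
from h import *
p=[.60,-.25,.20]
plan([(p,tilt(15,4)),(p,tilt(50,35)),(p,tilt(25,55)),([.61,-.25,.1],tilt(10,60))])
```

```text
[37.7, 17.3, -12.4] [-8.32, 16.1, -38.4] rows 0.6926983759184079 3.968379252216534
[0.0, 0.0, 0.0] [-11.82, -30.02, -33.39] rows 0.0 4.339312722380306
[0.0, 0.0, 0.0] [17.77, -19.68, 17.77] rows 0.0 2.983121647052716
[76.7, -4.2, 64.8] [12.65, -4.97, 8.06] rows 1.6079458697356699 1.476774511380642
```

Request:
move_arm --pt "38 17 -12 -8 16 -38 0.6" --pt "38 17 -12 -8 16 -38 0.6" --pt "38 17 -12 -8 16 -38 0.6" --pt "38 17 -12 -8 16 -38 0.6" --pt "38 17 -12 -8 16 -38 0.6"

```text
clock: 6.82
tool_pos: [0.6015, -0.2472, 0.1979]
eef_rot: [-0.128, 0.991, 0.003, 0.035]
contact_force: [0.4, 0.1, -0.7]
opening: 0.678
finger_force: 30.0
```

Request:
move_arm --pt "0 0 0 -12 -30 -33.5 0.6" --pt "0 0 0 -12 -30 -33.5 0.6" --pt "0 0 0 -12 -30 -33.5 0.6" --pt "0 0 0 -12 -30 -33.5 0.6" --pt "0 0 0 -12 -30 -33.5 0.6"

```text
clock: 7.45
tool_pos: [0.5992, -0.2458, 0.198]
eef_rot: [-0.386, 0.879, 0.12, 0.253]
contact_force: [0.0, 1.7, -5.2]
opening: 0.678
finger_force: 30.0
```

Run:
```python
from h import *
p=[.60,-.25,.20]
s=st(); print(R.from_quat(s['eef_rot']).as_matrix().round(3))
plan([(p,tilt(50,35)),(p,tilt(25,55)),([.61,-.25,.1],tilt(10,60))])
```

```text
{'clock': 7.45, 'q': [1.0676, 0.9514, -0.9363, 1.6589, 0.2823, 0.6386, 2.6438], 'tool_pos': [0.5992, -0.2458, 0.198], 'eef_rot': [-0.3855, 0.879, 0.1202, 0.2534], 'contact_force': [0.0099, 1.7459, -5.1775], 'moment': [-0.4295, 0.5783, 0.0737], 'opening': 0.6782, 'finger_force': 29.9812}
[[-0.574 -0.739  0.353]
 [-0.617  0.674  0.407]
 [-0.538  0.016 -0.843]]
[1.1, -3.3, -3.1] [-0.55, -2.42, -2.48] rows 0.07455038564621917 0.3278935702012689
[0.0, 0.0, 0.0] [17.77, -19.68, 17.77] rows 0.0 2.983121647052716
[76.7, -4.2, 64.8] [12.65, -4.97, 8.06] rows 1.6079458697356699 1.476774511380642
```

Request:
move_arm --pt "0 0 0 18 -20 18 0.6" --pt "0 0 0 18 -20 18 0.6" --pt "0 0 0 18 -20 18 0.6" --pt "0 0 0 18 -20 18 0.6" --pt "0 0 0 18 -20 18 0.6"

```text
clock: 8.07
tool_pos: [0.5776, -0.2271, 0.1769]
eef_rot: [-0.234, 0.892, 0.12, 0.367]
contact_force: [-0.0, -0.1, -1.3]
opening: 0.676
finger_force: 30.0
```

Run:
```python
from h import *
p=[.60,-.25,.20]
s=st(); print(R.from_quat(s['eef_rot']).as_matrix().round(3))
plan([(p,tilt(25,55)),([.61,-.25,.1],tilt(10,60))])
```

```text
{'clock': 8.075, 'q': [1.2647, 1.0907, -1.1424, 1.9762, 1.0504, 0.2355, 1.7361], 'tool_pos': [0.5776, -0.2271, 0.1769], 'eef_rot': [-0.2336, 0.8925, 0.1199, 0.3668], 'contact_force': [-0.0424, -0.1183, -1.3274], 'moment': [-0.4378, 0.8281, 0.0067], 'opening': 0.676, 'finger_force': 29.9829}
[[-0.622 -0.505  0.599]
 [-0.329  0.862  0.385]
 [-0.711  0.043 -0.702]]
[-22.8, -30.1, -11.7] [5.68, -9.75, 1.56] rows 0.632504102753492 1.0645942852685222
[76.7, -4.2, 64.8] [12.65, -4.97, 8.06] rows 1.6079458697356699 1.476774511380642
```

Request:
move_arm --pt "0 0 0 0 0 0 0.6" --pt "0 0 0 0 0 0 0.6" --pt "0 0 0 0 0 0 0.6" --pt "0 0 0 0 0 0 0.6"

```text
clock: 8.57
tool_pos: [0.5794, -0.2287, 0.1779]
eef_rot: [-0.234, 0.892, 0.119, 0.368]
contact_force: [-0.8, 0.3, -1.8]
opening: 0.674
finger_force: 30.0
```

Run:
```python
from h import *
p=[.60,-.25,.20]
s=st(); print(R.from_quat(s['eef_rot']).as_matrix().round(3))
plan([([.6,-.25,.15],tilt(25,60))])
```

```text
{'clock': 8.575, 'q': [1.2644, 1.09, -1.1424, 1.9713, 1.0405, 0.2361, 1.7486], 'tool_pos': [0.5794, -0.2287, 0.1779], 'eef_rot': [-0.2342, 0.8921, 0.1185, 0.3679], 'contact_force': [-0.8356, 0.2602, -1.8232], 'moment': [-0.4472, 0.7537, 0.0383], 'opening': 0.6742, 'finger_force': 29.9826}
[[-0.62  -0.505  0.601]
 [-0.331  0.862  0.384]
 [-0.712  0.039 -0.701]]
[14.1, -29.9, 23.8] [5.64, -14.66, 1.47] rows 0.6517442443167412 1.4744041463210804
```

Run:
```python
from h import *
plan([([.59,-.23,.15],tilt(38,60))])
```

```text
[13.7, -7.6, 25.5] [-4.73, -14.4, -6.43] rows 0.47885196042200767 1.538732754233496
```

Request:
move_arm --pt "14 -8 25 -5 -14 -6.5 0.6" --pt "14 -8 25 -5 -14 -6.5 0.6" --pt "14 -8 25 -5 -14 -6.5 0.6" --pt "14 -8 25 -5 -14 -6.5 0.6" --pt "14 -8 25 -5 -14 -6.5 0.6"

```text
clock: 9.2
tool_pos: [0.5903, -0.2302, 0.1526]
eef_rot: [-0.286, 0.82, 0.162, 0.469]
contact_force: [0.3, -0.2, -1.0]
opening: 0.677
finger_force: 30.0
```

Run:
```python
from h import *
s=st(); print(R.from_quat(s['eef_rot']).as_matrix().round(3))
plan([([.59,-.23,.12],tilt(38,60))])
plan([([.59,-.23,.12],tilt(20,60))])
```

```text
{'clock': 9.2, 'q': [1.4055, 1.4512, -1.3957, 1.8978, 1.044, 0.3736, 2.1123], 'tool_pos': [0.5903, -0.2302, 0.1526], 'eef_rot': [-0.2859, 0.8197, 0.162, 0.4692], 'contact_force': [0.3019, -0.1561, -0.9803], 'moment': [-0.6593, 0.8546, 0.0108], 'opening': 0.6774, 'finger_force': 29.9826}
[[-0.396 -0.621  0.677]
 [-0.317  0.784  0.534]
 [-0.862 -0.003 -0.507]]
[28.2, 0.5, 16.5] [0.24, -0.47, 0.32] rows 0.5228206575872839 0.057679529436297096
[28.2, 0.5, 16.5] [15.79, -0.45, 9.39] rows 0.5228206575872839 1.7174374022581342
```

Request:
move_arm --pt "28 0 16 4 0 2.5 0.6" --pt "28 0 16 8 0 5 0.6" --pt "28 0 16 12 -0.5 7 0.6" --pt "28 0 16 16 -0.5 9.5 0.6" --pt "28 0 16 16 -0.5 9.5 0.6"

```text
clock: 9.82
tool_pos: [0.5892, -0.2302, 0.1189]
eef_rot: [-0.149, 0.854, 0.087, 0.491]
contact_force: [0.4, 1.9, -3.0]
opening: 0.679
finger_force: 30.0
```

Run:
```python
from h import *
s=st(); print(R.from_quat(s['eef_rot']).as_matrix().round(3))
plan([([.59,-.23,.06],tilt(20,60))])
```

```text
{'clock': 9.825, 'q': [1.4074, 1.5942, -1.4702, 2.1453, 2.2872, 0.5867, 0.8069], 'tool_pos': [0.5892, -0.2302, 0.1189], 'eef_rot': [-0.1494, 0.8536, 0.0869, 0.4914], 'contact_force': [0.3777, 1.8834, -3.0026], 'moment': [-0.322, 1.2362, 0.1169], 'opening': 0.6793, 'finger_force': 29.9772}
[[-0.472 -0.341  0.813]
 [-0.17   0.94   0.295]
 [-0.865  0.002 -0.502]]
[50.5, -0.2, 30.3] [-0.03, -0.12, -0.12] rows 0.9422872598098735 0.016106250410854284
```

Request:
move_arm --pt "26 0 15 0 0 0 0.6" --pt "50 0 30 0 0 0 0.6" --pt "50 0 30 0 0 0 0.6" --pt "50 0 30 0 0 0 0.6"

```text
clock: 10.32
tool_pos: [0.59, -0.2295, 0.061]
eef_rot: [-0.151, 0.853, 0.089, 0.492]
contact_force: [-0.5, -0.2, -2.3]
opening: 0.679
finger_force: 30.0
```

Run:
```python
from h import *
s=st(); print(R.from_quat(s['eef_rot']).as_matrix().round(3)); snap('side','s3')
im=load('s3')['frame'][130:330,330:530,::-1]; cv2.imwrite('pics/s3c.png',cv2.resize(im,None,fx=3,fy=3,interpolation=3))
plan([([s['tool_pos'][0],s['tool_pos'][1],.047],tilt(20,60))])
```

```text
{'clock': 10.325, 'q': [1.4131, 1.7035, -1.416, 2.1085, 2.3599, 0.5724, 0.8642], 'tool_pos': [0.59, -0.2295, 0.061], 'eef_rot': [-0.1508, 0.853, 0.0885, 0.4917], 'contact_force': [-0.4818, -0.1894, -2.3351], 'moment': [-0.3943, 1.0484, -0.0429], 'opening': 0.6793, 'finger_force': 29.9826}
[[-0.471 -0.344  0.812]
 [-0.17   0.939  0.299]
 [-0.866  0.003 -0.501]]
[12.1, 0.1, 7.1] [0.19, -0.05, -0.06] rows 0.2244737846609265 0.019198727648760877
```

View pics/s3c.png

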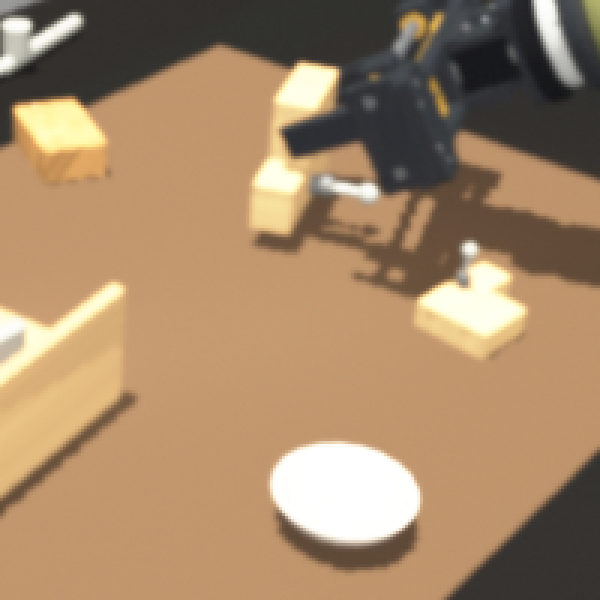

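The panel is upright just above the bench, with its stud pointing left to right at about (345,188) and clear of the gripper body. Lower it.

Request:
move_arm --pt "4 0 2.5 0 0 0 0.6" --pt "8 0 5 0 0 0 0.6" --pt "11 0 6.5 0 0 0 0.6" --pt "13 0 7.5 0 0 0 0.6" --pt "13 0 7.5 0 0 0 0.6"

```text
clock: 11.0
tool_pos: [0.5901, -0.2291, 0.0466]
eef_rot: [-0.15, 0.852, 0.09, 0.494]
contact_force: [-2.4, -2.8, 6.6]
opening: 0.677
finger_force: 30.0
```

Request:
move_arm --pt "0 0 0 0 0 0 0.25" --pt "0 0 0 0 0 0 0.1" --pt "0 0 0 0 0 0 0" --pt "0 0 0 0 0 0 0" --pt "0 0 0 0 0 0 0"

```text
clock: 11.62
tool_pos: [0.5892, -0.2292, 0.0432]
eef_rot: [-0.15, 0.854, 0.089, 0.491]
contact_force: [0.1, -0.2, 0.0]
opening: 0.997
finger_force: 0.0
```

Request:
move_arm --pt "0 0 -30 0 0 0 0" --pt "0 0 -60 0 0 0 0" --pt "0 0 -90 0 0 0 0" --pt "-30 0 -120 0 0 0 0" --pt "-60 0 -120 0 0 0 0"

```text
clock: 12.25
tool_pos: [0.5192, -0.2561, 0.1567]
eef_rot: [-0.149, 0.854, 0.089, 0.491]
contact_force: [1.1, -0.9, -0.2]
opening: 1.002
finger_force: 0.0
```

Run:
```python
from h import *
s=st(); t=snap('top','t3'); snap('side','s4')
W=cloud(t); z=W[...,2]
m=(abs(W[...,0]-.6)<.11)&(abs(W[...,1]+.2)<.12)&(z>.058)&(z<.078)
n,l,q,c=cv2.connectedComponentsWithStats(m.astype(np.uint8))
for i in range(1,n):
    if q[i,4]>15: print(q[i],cv2.minAreaRect((W[l==i][:,:2]*1e3).astype(np.float32)),np.median(z[l==i]))
c=np.hstack([cv2.resize(load('s4')['frame'][140:270,380:510],(400,400),interpolation=3),cv2.resize(t['frame'][200:300,400:500],(400,400),interpolation=3)])
cv2.imwrite('pics/c4.png',c[:,:,::-1])
```

```text
{'clock': 12.25, 'q': [1.5522, 1.4635, -1.4309, 2.2282, 2.2263, 0.4583, 0.7977], 'tool_pos': [0.5192, -0.2561, 0.1567], 'eef_rot': [-0.149, 0.8538, 0.0886, 0.4909], 'contact_force': [1.1012, -0.9098, -0.1692], 'moment': [-0.2835, 0.8208, -0.0456], 'opening': 1.0015, 'finger_force': 0.0}
[464 224  37  26 482] ((588.8108520507812, -229.69839477539062), (25.465118408203125, 61.13138198852539), 21.02665138244629) 0.06977297275736871
```

View pics/c4.png

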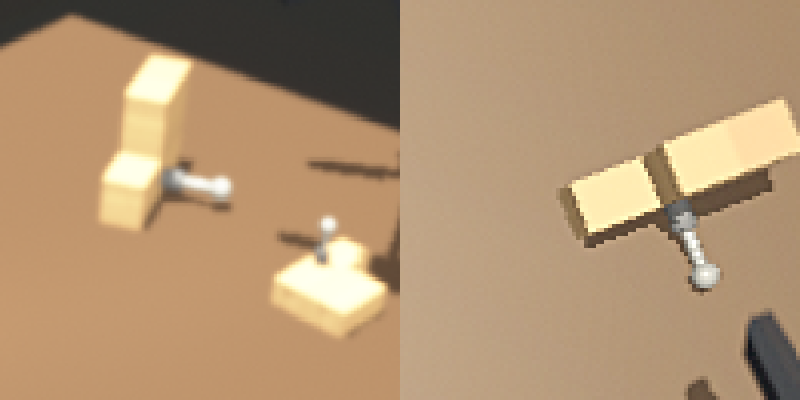

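The panel stands by itself with the tall part's top centre at (0.589, −0.230), z 0.070 and x_p azimuth 111°. Next I swing the tool upright for the fresh grip.

Run:
```python
from h import *
plan([([.52,-.24,.22],tilt(30,45)),([.56,-.24,.22],tilt(21,5))])
```

```text
[-54.5, 14.7, -27.3] [-7.8, 15.01, -6.02] rows 1.003243380242302 1.6780334142682682
[-24.5, -20.0, 24.5] [3.88, 39.92, 8.32] rows 0.6400999921887204 3.828221739135531
```

Request:
move_arm --pt "-54 15 -27 -8 15 -6 0" --pt "-54 15 -27 -8 15 -6 0" --pt "-54 15 -27 -8 15 -6 0"

```text
clock: 12.72
tool_pos: [0.5201, -0.2509, 0.1981]
eef_rot: [-0.218, 0.893, 0.09, 0.384]
contact_force: [0.4, -0.7, 0.0]
opening: 1.002
finger_force: 0.0
```

Request:
move_arm --pt "-24 -20 24 4 40 8 0" --pt "-24 -20 24 4 40 8 0" --pt "-24 -20 24 4 40 8 0" --pt "-24 -20 24 4 40 8 0" --pt "-24 -20 24 4 40 8 0"

```text
clock: 13.35
tool_pos: [0.5627, -0.25, 0.2011]
eef_rot: [-0.163, 0.985, 0.006, 0.06]
contact_force: [-0.2, -0.2, -1.0]
opening: 0.997
finger_force: 0.0
```

Run:
```python
from h import *
s=st(); print(R.from_quat(s['eef_rot']).as_matrix().round(3))
V=tilt(21,0)
plan([([.5888,-.2297,.20],V),([.5888,-.2297,.1],V)])
```

```text
{'clock': 13.35, 'q': [0.9822, 0.9606, -1.2128, 1.7037, 0.9976, 1.0841, 1.3939], 'tool_pos': [0.5627, -0.25, 0.2011], 'eef_rot': [-0.1627, 0.9848, 0.006, 0.0602], 'contact_force': [-0.228, -0.2362, -1.0279], 'moment': [-0.026, 0.0899, -0.0468], 'opening': 0.9974, 'finger_force': 0.0}
[[-0.94  -0.321  0.117]
 [-0.32   0.947  0.031]
 [-0.121 -0.008 -0.993]]
[-30.9, 10.9, 4.8] [-0.59, 6.92, -2.24] rows 0.5298537156612191 0.6820003409227733
[0.0, 0.0, 100.0] [0.0, 0.0, 0.0] rows 1.6 0.0
```

Request:
move_arm --pt "-31 11 5 -0.6 7 -2.2 0" --pt "-31 11 5 -0.6 7 -2.2 0" --pt "-31 11 5 -0.6 7 -2.2 0"

```text
clock: 13.72
tool_pos: [0.5852, -0.2336, 0.1977]
eef_rot: [-0.179, 0.984, 0.0, -0.003]
contact_force: [0.4, -0.0, 0.5]
opening: 1.004
finger_force: 0.0
```

Run:
```python
from h import *
s=st(); V=tilt(21,0)
plan([([.5888,-.2297,.035],V)])
```

```text
{'clock': 13.725, 'q': [0.8516, 0.991, -1.1682, 1.5604, 0.9475, 1.2479, 1.4509], 'tool_pos': [0.5852, -0.2336, 0.1977], 'eef_rot': [-0.1793, 0.9838, 0.0001, -0.0026], 'contact_force': [0.3865, -0.0393, 0.4526], 'moment': [0.0245, 0.0173, 0.0008], 'opening': 1.0044, 'finger_force': 0.0}
[-5.6, 2.2, 162.7] [0.07, -0.29, -0.34] rows 2.604979355004565 0.04227358085195754
```

Request:
move_arm --pt "-3 1 50 0 -0.2 -0.3 0" --pt "-3 1 95 0 -0.2 -0.3 0" --pt "-3 1 95 0 -0.2 -0.3 0" --pt "-3 1 95 0 -0.2 -0.3 0"

```text
clock: 14.22
tool_pos: [0.589, -0.2312, 0.1059]
eef_rot: [-0.181, 0.983, 0.0, 0.001]
contact_force: [0.2, -0.6, 0.2]
opening: 0.997
finger_force: 0.0
```

Run:
```python
from h import *
s=st(); V=tilt(21,0)
plan([([.5888,-.2297,.035],V)])
```

```text
{'clock': 14.225, 'q': [0.8247, 1.1015, -1.0955, 1.6213, 1.0731, 1.1241, 1.3697], 'tool_pos': [0.589, -0.2312, 0.1059], 'eef_rot': [-0.1815, 0.9834, 0.0002, 0.0009], 'contact_force': [0.2376, -0.603, 0.2137], 'moment': [-0.021, -0.0435, 0.0089], 'opening': 0.9974, 'finger_force': 0.0}
[-0.3, 1.5, 70.9] [0.01, 0.1, -0.09] rows 1.134664003130442 0.012608165946945834
```

Request:
move_arm --pt "0 1.5 40 0 0 0 0" --pt "0 1.5 70 0 0 0 0" --pt "0 1.5 70 0 0 0 0" --pt "0 1.5 70 0 0 0 0"

```text
clock: 14.72
tool_pos: [0.5899, -0.229, 0.0372]
eef_rot: [-0.182, 0.983, -0.0, 0.002]
contact_force: [-0.0, -0.4, 1.0]
opening: 1.0
finger_force: 0.0
```

Request:
move_arm --pt "0 0 0 0 0 0 0.25" --pt "0 0 0 0 0 0 0.6" --pt "0 0 0 0 0 0 0.6" --pt "0 0 0 0 0 0 0.6" --pt "0 0 0 0 0 0 0.6" --newtons 30

```text
clock: 15.35
tool_pos: [0.5887, -0.2291, 0.0351]
eef_rot: [-0.182, 0.983, -0.0, 0.0]
contact_force: [-0.6, -1.0, 4.2]
opening: 0.68
finger_force: 30.0
```

Run:
```python
from h import *
s=st(); p=s['tool_pos']; d=np.array([.5888,-.2297,0])-p
A=R.from_quat(s['eef_rot']); print('panel offset in tool',A.inv().apply(d)*1e3, A.as_matrix().round(3))
# yaw -104.8 of panel : raise, then mid, then pre-insert
pm=cam-.045*ry-.018*rx-.0125*ry   # mated panel_grip xy
F=ori(rx,-up)
pre=pm-.075*ry
print(pm,pre)
V=tilt(21,0)
plan([([.5888,-.2297,.11],V),([.585,-.20,.11],tilt(-31,0)),(pre+.11*up,F)])
```

```text
{'clock': 15.35, 'q': [0.8001, 1.1914, -1.0328, 1.6432, 1.1738, 1.0454, 1.3076], 'tool_pos': [0.5887, -0.2291, 0.0351], 'eef_rot': [-0.1821, 0.9833, -0.0002, 0.0001], 'contact_force': [-0.6102, -0.984, 4.1981], 'moment': [-0.2428, 0.0947, -0.03], 'opening': 0.68, 'finger_force': 29.9591}
panel offset in tool [ 0.08919023 -0.5520742  35.11909978] [[-0.934 -0.358  0.   ]
 [-0.358  0.934 -0.   ]
 [-0.    -0.    -1.   ]]
[0.56151525 0.00449233 0.        ] [ 0.5696152  -0.07006899  0.        ]
[0.1, -0.6, -74.9] [-0.03, 0.01, -0.01] rows 1.1984395187075567 0.0030996493367807477
[-7.1, 29.1, 0.0] [0.0, 0.0, 52.0] rows 0.4792580933067276 4.85981308411215
[80.1, 103.4, 0.0] [0.0, 0.0, 52.8] rows 2.092734555551659 4.934579439252336
```

Request:
move_arm --pt "0 0 -40 0 0 0 0.6" --pt "0 0 -75 0 0 0 0.6" --pt "0 0 -75 0 0 0 0.6"

```text
clock: 15.72
tool_pos: [0.5899, -0.2286, 0.1117]
eef_rot: [-0.182, 0.983, -0.0, 0.002]
contact_force: [0.5, 0.2, -2.3]
opening: 0.679
finger_force: 30.0
```

Request:
move_arm --pt "-7 29 0 0 0 52 0.6" --pt "-7 29 0 0 0 52 0.6" --pt "-7 29 0 0 0 52 0.6" --pt "-7 29 0 0 0 52 0.6" --pt "-7 29 0 0 0 52 0.6"

```text
clock: 16.35
tool_pos: [0.5832, -0.1996, 0.1075]
eef_rot: [0.27, 0.963, -0.0, -0.002]
contact_force: [-1.6, -0.5, -2.3]
opening: 0.678
finger_force: 30.0
```

Request:
move_arm --pt "40 52 0 0 0 52.8 0.6" --pt "80 103 0 0 0 52.8 0.6" --pt "80 103 0 0 0 52.8 0.6" --pt "80 103 0 0 0 52.8 0.6" --pt "80 103 0 0 0 52.8 0.6"

```text
clock: 16.98
tool_pos: [0.5676, -0.0699, 0.1078]
eef_rot: [0.661, 0.75, -0.001, -0.001]
contact_force: [0.3, 0.7, -1.9]
opening: 0.682
finger_force: 29.9
```

Run:
```python
from h import *
s=st(); F=ori(rx,-up); pre=cam-.045*ry-.018*rx-.0875*ry
plan([(pre+.055*up,F),(pre+.037*up,F)])
```

```text
{'clock': 16.975, 'q': [0.4465, 0.9021, -0.7245, 1.8154, 0.8441, 0.7697, -0.611], 'tool_pos': [0.5676, -0.0699, 0.1078], 'eef_rot': [0.6611, 0.7503, -0.0013, -0.0013], 'contact_force': [0.254, 0.7466, -1.915], 'moment': [-0.087, 0.0391, -0.0417], 'opening': 0.6816, 'finger_force': 29.9495}
[-0.4, 2.1, 52.8] [-0.21, -0.01, 1.03] rows 0.8454921407085935 0.098246482818202
[0.0, 0.0, 18.0] [0.0, 0.0, 0.0] rows 0.288 0.0
```

Request:
move_arm --pt "0 2 30 -0.2 0 1 0.6" --pt "0 2 53 -0.2 0 1 0.6" --pt "0 2 66 -0.2 0 1 0.6" --pt "0 2 71 -0.2 0 1 0.6" --pt "0 2 71 -0.2 0 1 0.6"

```text
clock: 17.6
tool_pos: [0.5709, -0.0695, 0.0385]
eef_rot: [0.666, 0.746, 0.001, 0.001]
contact_force: [-0.3, 0.4, -1.6]
opening: 0.681
finger_force: 30.0
```

Run:
```python
from h import *
s=st(); F=ori(rx,-up); pre=cam-.045*ry-.018*rx-.0875*ry
plan([(pre+.0365*up,F)])
t=snap('top','t5'); w=snap('wrist','w5')
c=np.hstack([cv2.resize(t['frame'][200:300,300:400],(400,400),interpolation=3),cv2.resize(w['frame'],(400,300))[:,:] if 0 else np.vstack([cv2.resize(w['frame'],(400,300)),np.zeros((100,400,3),np.uint8)])])
cv2.imwrite('pics/c5.png',c[:,:,::-1])
```

```text
{'clock': 17.6, 'q': [0.3967, 0.9979, -0.6314, 1.834, 0.963, 0.6477, -0.7186], 'tool_pos': [0.5709, -0.0695, 0.0385], 'eef_rot': [0.6657, 0.7463, 0.0012, 0.0008], 'contact_force': [-0.2915, 0.3581, -1.6264], 'moment': [-0.1082, 0.104, -0.0025], 'opening': 0.6805, 'finger_force': 29.9587}
[-0.4, -1.3, 1.9] [0.16, -0.02, 0.33] rows 0.03738662862575335 0.03432592088262983
```

View pics/c5.png

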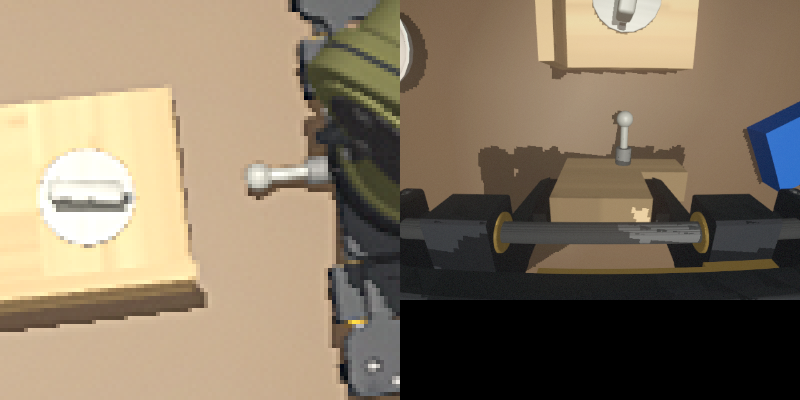

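The top crop shows the stud in line with the cam, its ball at (257,178) in the crop. In the wrist view the ball at about (360,189) lies under the flange at about (362,8). I'll compare them numerically.

Run:
```python
from h import *
s=load('w5'); W=cloud(s); z=W[...,2]
def rel(P): d=P-cam[:2]; return np.round([d@rx[:2]*1e3,d@ry[:2]*1e3],1)
sat=cv2.cvtColor(s['frame'],cv2.COLOR_RGB2HSV)[...,1]
def rep(m,l):
    n,L,q,c=cv2.connectedComponentsWithStats(m.astype(np.uint8))
    for i in range(1,n):
        if q[i,4]>40:
            P=W[L==i]; r_=cv2.minAreaRect((P[:,:2]*1e3).astype(np.float32)); print(l,q[i],'c',rel(np.array(r_[0])/1e3),'size',np.round(r_[1],1),'ang',round(r_[2],2),'z',P[:,2].min().round(4),P[:,2].max().round(4))
m=np.zeros_like(z,bool); m[170:260,330:390]=1
rep(m&(z>.006)&(z<.03)&(sat<60),'stud')
m[:]=0; m[0:115,200:500]=1
rep(m&(z>.02)&(z<.0265)&(sat>60),'board'); 
b=m&(z>.022)&(z<.0275)
# end edge: lowest row of board per column
P=[]
for u in range(300,460,8):
    v=np.where(b[:,u])[0]
    if len(v): P.append(np.r_[u,v.max(),rel(W[v.max(),u,:2])])
print(np.array(P)[::3])
m[:]=0; m[240:460,200:480]=1; rep(m&(z>.066)&(z<.075),'top')
```

```text
stud [ 345  177   28   83 1560] c [  1.8 -96.6] size [12.8 41.5] ang 7.08 z 0.0132 0.0245
board [  254     0   224   111 17357] c [  0.9 -22.9] size [95.3 44.5] ang 6.09 z 0.02 0.0265
[[300.  108.  -26.1 -45. ]
 [324.  108.  -15.4 -45. ]
 [348.  108.   -4.9 -45. ]
 [372.  108.    5.6 -44.9]
 [396.  108.   16.3 -44.7]
 [420.  109.   26.8 -45. ]
 [444.  109.   37.6 -44.8]]
top [ 200  305  247   50 8550] c [ -16.5 -128. ] size [91.3 20.5] ang 4.57 z 0.066 0.075
```

Request:
move_arm --pt "0 -1.3 2.4 0.1 0 0.5 0.6" --pt "8 -1.3 2.4 0.1 0 0.5 0.6" --pt "17 -1.3 2.4 0.1 0 0.5 0.6" --pt "25 -1.3 2.4 0.1 0 0.5 0.6" --pt "25 -1.3 2.4 0.1 0 0.5 0.6"

```text
clock: 18.32
tool_pos: [0.5669, -0.0434, 0.0364]
eef_rot: [0.668, 0.744, 0.001, 0.0]
contact_force: [-0.1, 0.7, -1.7]
opening: 0.678
finger_force: 30.0
```

Run:
```python
from h import *
s=st(); F=ori(rx,-up); g=cam-.045*ry-.018*rx-.0125*ry+.036*up
plan([(g-.05*ry,F),(g-.0035*ry,F)])
w=snap('wrist','w6'); W=cloud(w); z=W[...,2]; sat=cv2.cvtColor(w['frame'],cv2.COLOR_RGB2HSV)[...,1]
m=(z>.004)&(z<.03)&(sat<60); m[:150]=0; m[262:]=0; m[:,:320]=0; m[:,400:]=0
P=W[m]; r_=cv2.minAreaRect((P[:,:2]*1e3).astype(np.float32)); d=np.array(r_[0])/1e3-cam[:2]; print(d@rx[:2],d@ry[:2],r_)
```

```text
{'clock': 18.325, 'q': [0.3468, 0.9941, -0.6191, 1.8536, 0.9714, 0.6286, -0.7848], 'tool_pos': [0.5669, -0.0434, 0.0364], 'eef_rot': [0.6681, 0.7441, 0.001, 0.0002], 'contact_force': [-0.079, 0.708, -1.6969], 'moment': [-0.0963, -0.0066, 0.0259], 'opening': 0.6784, 'finger_force': 29.9588}
[-1.8, -0.2, 0.4] [0.1, -0.06, -0.04] rows 0.029675579185586255 0.011522269164427994
[46.5, -0.0, 0.0] [0.0, 0.0, 0.0] rows 0.744 0.0
0.0007270010479923308 -0.0710429064250809 ((581.5953369140625, -6.948858261108398), (12.779458045959473, 42.96284103393555), 5.16799783706665)
```

Request:
move_arm --pt "6 0 0 0 0 0 0.6" --pt "12 0 0 0 0 0 0.6" --pt "18 0 0 0 0 0 0.6" --pt "22 0 0 0 0 0 0.6"

```text
clock: 18.88
tool_pos: [0.5645, -0.0224, 0.0363]
eef_rot: [0.669, 0.744, 0.001, 0.0]
contact_force: [-0.3, -0.1, -1.4]
opening: 0.675
finger_force: 30.0
```

Request:
move_arm --pt "6 0 0 0 0 0 0.6" --pt "11 0 0 0 0 0 0.6" --pt "16 0 0 0 0 0 0.6" --pt "20 0 0 0 0 0 0.6" --pt "20 0 0 0 0 0 0.6"

```text
clock: 19.5
tool_pos: [0.5624, -0.0027, 0.0363]
eef_rot: [0.669, 0.744, 0.001, 0.0]
contact_force: [0.2, 0.4, -1.1]
opening: 0.678
finger_force: 30.0
```

Run:
```python
from h import *
s=st(); F=ori(rx,-up); g=cam-.045*ry-.018*rx-.0125*ry+.036*up
plan([(g,F)])
```

```text
{'clock': 19.5, 'q': [0.2698, 0.9876, -0.6077, 1.8725, 0.9778, 0.6117, -0.8714], 'tool_pos': [0.5624, -0.0027, 0.0363], 'eef_rot': [0.6687, 0.7436, 0.0007, 0.0003], 'contact_force': [0.1605, 0.3603, -1.1085], 'moment': [-0.0886, 0.089, 0.0175], 'opening': 0.678, 'finger_force': 29.9586}
[7.2, -0.1, 0.3] [0.08, -0.02, -0.13] rows 0.11531105757905441 0.014387667587234256
```

Request:
move_arm --pt "1 0 0 0 0 0 0.6" --pt "2 0 0 0 0 0 0.6" --pt "3 0 0 0 0 0 0.6" --pt "4 0 0 0 0 0 0.6" --pt "4 0 0 0 0 0 0.6"

```text
clock: 20.12
tool_pos: [0.562, 0.0006, 0.0362]
eef_rot: [0.669, 0.743, 0.0, 0.001]
contact_force: [0.1, -0.5, -2.7]
opening: 0.679
finger_force: 30.0
```

Request:
move_arm --pt "1 0 0 0 0 0 0.6" --pt "2 0 0 0 0 0 0.6" --pt "3 0 0 0 0 0 0.6" --pt "3 0 0 0 0 0 0.6"

```text
clock: 20.62
tool_pos: [0.5619, 0.0014, 0.0362]
eef_rot: [0.67, 0.743, -0.001, 0.002]
contact_force: [0.2, -5.6, -0.8]
opening: 0.68
finger_force: 30.0
```

Request:
move_arm --pt "-1.5 0 0.8 0 0 0 0.6" --pt "-1.5 0 1.3 0 0 0 0.6" --pt "-1.5 0 1.3 0 0 0 0.3" --pt "-1.5 0 1.3 0 0 0 0" --pt "-1.5 0 1.3 0 0 0 0"

```text
clock: 21.25
tool_pos: [0.5617, 0.0035, 0.0349]
eef_rot: [0.668, 0.744, 0.001, -0.0]
contact_force: [0.3, 0.6, -0.2]
opening: 0.906
finger_force: 0.0
```

Request:
move_arm --pt "0 0 0 0 0 0 0" --pt "0 0 -40 0 0 0 0" --pt "0 0 -90 0 0 0 0" --pt "0 0 -90 0 0 0 0"

```text
clock: 21.75
tool_pos: [0.564, 0.0034, 0.1283]
eef_rot: [0.669, 0.743, 0.004, 0.002]
contact_force: [0.4, -0.5, -0.2]
opening: 1.003
finger_force: 0.0
```

Run:
```python
from h import *
s=st(); w=snap('wrist','w7'); t=snap('top','t7')
c=np.vstack([cv2.resize(w['frame'],(480,360)),cv2.resize(t['frame'][225:275,300:400],(480,240),interpolation=3)])
cv2.imwrite('pics/c7.png',c[:,:,::-1])
W=cloud(w); z=W[...,2]; dx=(W-cam)@rx; dy=(W-cam)@ry
def rep(m,l):
    n,L,q,_=cv2.connectedComponentsWithStats(m.astype(np.uint8))
    for i in range(1,n):
        if q[i,4]>60: P=W[L==i]; r_=cv2.minAreaRect((P[:,:2]*1e3).astype(np.float32)); d=np.array(r_[0])/1e3-cam[:2]; print(l,q[i],np.round([d@rx[:2]*1e3,d@ry[:2]*1e3],1),np.round(r_[1],1),round(r_[2],2),'z',np.median(P[:,2]).round(4))
rep((z>.04)&(z<.05)&(abs(dx)<.024)&(abs(dy)<.024),'wing')
rep((z>.06)&(z<.075)&(dx>-.06)&(dx<.03)&(dy<-.044)&(dy>-.09),'top')
W=cloud(t); z=W[...,2]; dx=(W-cam)@rx; dy=(W-cam)@ry
rep((z>.04)&(z<.05)&(abs(dx)<.024)&(abs(dy)<.024),'wingT')
rep((z>.06)&(z<.075)&(dx>-.06)&(dx<.03)&(dy<-.04)&(dy>-.09),'topT')
```

```text
{'clock': 21.75, 'q': [0.327, 0.8583, -0.7308, 1.8402, 0.8176, 0.7641, -0.7491], 'tool_pos': [0.564, 0.0034, 0.1283], 'eef_rot': [0.6689, 0.7433, 0.0035, 0.0023], 'contact_force': [0.3778, -0.4938, -0.2157], 'moment': [-0.1012, -0.0055, -0.0147], 'opening': 1.0031, 'finger_force': 0.0}
wing [333 134  23  55 843] [-0.1  0.1] [34.3 10.1] 87.76 z 0.0476
top [ 268  237   99   47 4053] [-17.9 -59.7] [61.  29.7] 4.51 z 0.0704
wingT [313 245  18   6 102] [-0.1 -1. ] [31.5  9.8] 89.06 z 0.0469
```

View pics/c7.png

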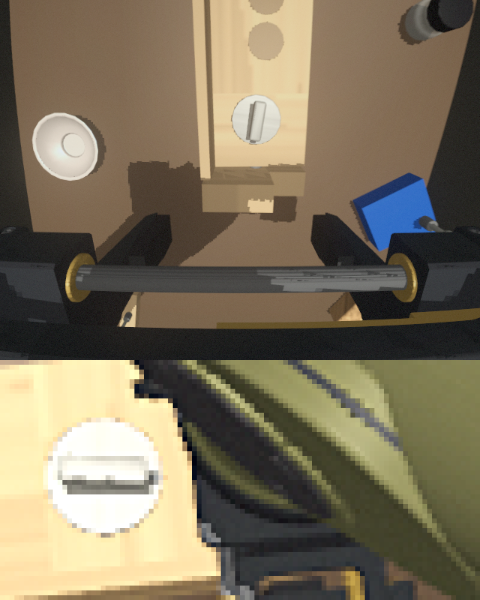

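Request:
move_arm --pt "30 8 0 0 0 -10 0.66" --pt "59 16 0 0 0 -20 0.66" --pt "59 16 0 0 0 -30 0.66" --pt "59 16 0 0 0 -40 0.66" --pt "59 16 0 0 0 -50 0.66"

```text
clock: 22.48
tool_pos: [0.5704, 0.0623, 0.1231]
eef_rot: [0.289, 0.957, -0.0, -0.001]
contact_force: [0.7, -0.4, -0.1]
opening: 0.456
finger_force: 0.0
```

Request:
move_arm --pt "0 0 0 0 0 -10 0.66" --pt "0 0 0 0 0 -20 0.66" --pt "0 0 0 0 0 -30 0.66" --pt "0 0 0 0 0 -40 0.66" --pt "0 0 0 0 0 -50 0.66"

```text
clock: 23.1
tool_pos: [0.5704, 0.0623, 0.123]
eef_rot: [-0.143, 0.99, -0.0, -0.001]
contact_force: [-0.3, 0.2, 0.1]
opening: 0.339
finger_force: 0.0
```

Request:
move_arm --pt "0 0 0 0 0 -10 0.66" --pt "0 0 0 0 0 -20 0.66" --pt "0 0 0 0 0 -30 0.66" --pt "0 0 0 0 0 -40 0.66" --pt "0 0 0 0 0 -50 0.66"

```text
clock: 23.72
tool_pos: [0.5705, 0.0624, 0.123]
eef_rot: [-0.548, 0.837, 0.0, -0.001]
contact_force: [-0.9, 0.0, 1.0]
opening: 0.34
finger_force: 0.0
```

Run:
```python
from h import *
s=st(); A=R.from_quat(s['eef_rot']); y=A.apply([0,1,0]); print(np.degrees(np.arctan2(y[1],y[0])))
a=np.radians(178); plan([(cam+.13*up,ori([np.cos(a),np.sin(a),0],-up))])
```

```text
{'clock': 23.725, 'q': [0.4204, 1.0957, -1.2365, 1.7935, 1.143, 1.1758, 1.5254], 'tool_pos': [0.5705, 0.0624, 0.123], 'eef_rot': [-0.5475, 0.8368, 0.0003, -0.0007], 'contact_force': [-0.8611, 0.0103, 0.9808], 'moment': [0.0272, 0.1011, 0.0307], 'opening': 0.3395, 'finger_force': 0.0}
156.39142147481274
[-2.2, -2.0, -7.0] [0.08, -0.04, -21.61] rows 0.12168418138772188 2.019643467168061
```

Request:
move_arm --pt "-2.2 -2 0 0 0 -10 0.66" --pt "-2.2 -2 0 0 0 -21.6 0.66" --pt "-2.2 -2 20 0 0 -21.6 0.66" --pt "-2.2 -2 45 0 0 -21.6 0.66" --pt "-2.2 -2 60 0 0 -21.6 0.66"

```text
clock: 24.35
tool_pos: [0.5728, 0.0632, 0.0617]
eef_rot: [-0.692, 0.722, 0.0, -0.001]
contact_force: [-0.0, -0.4, 0.6]
opening: 0.343
finger_force: 0.0
```

Run:
```python
from h import *
s=st(); 
a=np.radians(178); plan([(cam+.0295*up,ori([np.cos(a),np.sin(a),0],-up))])
```

```text
{'clock': 24.35, 'q': [0.4113, 1.2094, -1.2261, 1.8088, 1.2721, 1.1714, 1.8259], 'tool_pos': [0.5728, 0.0632, 0.0617], 'eef_rot': [-0.6917, 0.7222, 0.0004, -0.0012], 'contact_force': [-0.0315, -0.3861, 0.5594], 'moment': [0.036, 0.0852, -0.0038], 'opening': 0.3434, 'finger_force': 0.0}
[-0.5, -0.5, 32.2] [0.13, -0.07, -0.48] rows 0.5153242086298683 0.046934129082204554
```

Request:
move_arm --pt "-0.5 -0.5 15 0 0 -0.5 0.66" --pt "-0.5 -0.5 31 0 0 -0.5 0.66" --pt "-0.5 -0.5 31 0 0 -0.5 0.66" --pt "-0.5 -0.5 31 0 0 -0.5 1" --pt "-0.5 -0.5 31 0 0 -0.5 1" --newtons 30

```text
clock: 24.98
tool_pos: [0.5743, 0.0646, 0.0346]
eef_rot: [-0.695, 0.719, 0.0, 0.0]
contact_force: [-9.7, -0.1, 5.3]
opening: 0.143
finger_force: 4.6
```

Request:
move_arm --pt "0 0 0 0 0 0 1" --pt "0 0 0 0 0 8 1" --pt "0 0 0 0 0 16 1" --pt "0 0 0 0 0 24 1" --pt "0 0 0 0 0 32 1"

```text
clock: 25.6
tool_pos: [0.5736, 0.0645, 0.0347]
eef_rot: [-0.469, 0.883, 0.0, -0.0]
contact_force: [-4.1, -1.4, 2.2]
opening: 0.109
finger_force: 30.0
```

Request:
move_arm --pt "0 0 0 0 0 6 1" --pt "0 0 0 0 0 12 1" --pt "0 0 0 0 0 18 1" --pt "0 0 0 0 0 24 1" --pt "0 0 0 0 0 30 1"

```text
clock: 26.22
tool_pos: [0.5738, 0.0642, 0.0347]
eef_rot: [-0.225, 0.974, -0.0, 0.0]
contact_force: [-3.4, -1.3, 3.8]
opening: 0.107
finger_force: 30.0
```

Run:
```python
from h import *
s=st(); y=R.from_quat(s['eef_rot']).apply([0,1,0]); print(np.degrees(np.arctan2(y[1],y[0])))
```

```text
{'clock': 26.225, 'q': [0.3732, 1.1984, -1.1103, 1.8136, 1.2761, 1.0598, 0.7496], 'tool_pos': [0.5738, 0.0642, 0.0347], 'eef_rot': [-0.2248, 0.9744, -0.0002, 0.0001], 'contact_force': [-3.4179, -1.3201, 3.8333], 'moment': [-0.157, 0.6757, 0.002], 'opening': 0.1069, 'finger_force': 30.0055}
115.97903749997592
```

Request:
move_arm --pt "0 0 0 0 0 6 1" --pt "0 0 0 0 0 12 1" --pt "0 0 0 0 0 18 1" --pt "0 0 0 0 0 24 1" --pt "0 0 0 0 0 30 1" --newtons 50

```text
clock: 26.85
tool_pos: [0.574, 0.0637, 0.0347]
eef_rot: [0.035, 0.999, -0.001, 0.0]
contact_force: [-2.5, -1.6, 3.4]
opening: 0.109
finger_force: 50.0
```

Request:
move_arm --pt "0 0 0 0 0 5 1" --pt "0 0 0 0 0 10 1" --pt "0 0 0 0 0 15 1" --pt "0 0 0 0 0 20 1" --pt "0 0 0 0 0 25 1"

```text
clock: 27.48
tool_pos: [0.5739, 0.0634, 0.0346]
eef_rot: [0.251, 0.968, -0.001, 0.0]
contact_force: [-2.7, -2.2, 4.6]
opening: 0.108
finger_force: 50.0
```

Run:
```python
from h import *
s=st(); y=R.from_quat(s['eef_rot']).apply([0,1,0]); print(np.degrees(np.arctan2(y[1],y[0])))
```

```text
{'clock': 27.475, 'q': [0.336, 1.1468, -1.0073, 1.8155, 1.222, 0.9636, -0.1803], 'tool_pos': [0.5739, 0.0634, 0.0346], 'eef_rot': [0.2505, 0.9681, -0.0009, 0.0004], 'contact_force': [-2.7144, -2.1904, 4.558], 'moment': [-0.5142, 0.7016, 0.102], 'opening': 0.1082, 'finger_force': 50.011}
60.98519294218192
```

Request:
move_arm --pt "0 0 0 0 0 3 1" --pt "0 0 0 0 0 6 1" --pt "0 0 0 0 0 9 1" --pt "0 0 0 0 0 9 1"

```text
clock: 27.98
tool_pos: [0.5739, 0.0633, 0.0346]
eef_rot: [0.323, 0.946, -0.001, 0.001]
contact_force: [-4.6, -4.0, 5.7]
opening: 0.106
finger_force: 50.6
```

Run:
```python
from h import *
s=st(); y=R.from_quat(s['eef_rot']).apply([0,1,0]); print(np.degrees(np.arctan2(y[1],y[0])))
```

```text
{'clock': 27.975, 'q': [0.3283, 1.1378, -0.9882, 1.8162, 1.212, 0.9463, -0.327], 'tool_pos': [0.5739, 0.0633, 0.0346], 'eef_rot': [0.3234, 0.9463, -0.0011, 0.0006], 'contact_force': [-4.5954, -3.9686, 5.6568], 'moment': [-0.8011, 0.8811, 0.5721], 'opening': 0.1061, 'finger_force': 50.5782}
52.26795724853542
```

Request:
move_arm --pt "0 0 0 0 0 2 1" --pt "0 0 0 0 0 4 1" --pt "0 0 0 0 0 4 1"

```text
clock: 28.35
tool_pos: [0.5738, 0.0633, 0.0346]
eef_rot: [0.355, 0.935, -0.001, 0.001]
contact_force: [-3.7, -4.7, 7.7]
opening: 0.111
finger_force: 53.2
```

Run:
```python
from h import *
s=st(); y=R.from_quat(s['eef_rot']).apply([0,1,0]); print(np.degrees(np.arctan2(y[1],y[0])))
```

```text
{'clock': 28.35, 'q': [0.3248, 1.1338, -0.9795, 1.8166, 1.2076, 0.9385, -0.3928], 'tool_pos': [0.5738, 0.0633, 0.0346], 'eef_rot': [0.3554, 0.9347, -0.0011, 0.0008], 'contact_force': [-3.7368, -4.6741, 7.7279], 'moment': [-0.8613, 0.8357, 0.9392], 'opening': 0.1111, 'finger_force': 53.2353}
48.362015880945826
```

Request:
move_arm --pt "0 0 0 0 0 0 0.66" --pt "0 0 0 0 0 0 0.66" --pt "0 0 0 0 0 0 0.66" --pt "0 0 0 0 0 0 0.66"

```text
clock: 28.85
tool_pos: [0.5749, 0.0646, 0.0339]
eef_rot: [0.357, 0.934, 0.001, 0.001]
contact_force: [0.4, 0.2, 0.2]
opening: 0.338
finger_force: 0.0
```

Request:
move_arm --pt "0 0 -30 0 0 0 0.66" --pt "0 0 -80 0 0 0 0.66" --pt "0 0 -140 0 0 0 0.66" --pt "0 0 -140 0 0 0 0.66"

```text
clock: 29.35
tool_pos: [0.5769, 0.0664, 0.1786]
eef_rot: [0.357, 0.934, 0.003, 0.004]
contact_force: [0.1, 0.3, -0.2]
opening: 0.341
finger_force: 0.0
```

Run:
```python
from h import *
s=st(); w=snap('wrist','w8'); t=snap('top','t8'); snap('side','s8')
def rep(W,m,l):
    n,L,q,_=cv2.connectedComponentsWithStats(m.astype(np.uint8))
    for i in range(1,n):
        if q[i,4]>60: P=W[L==i]; r_=cv2.minAreaRect((P[:,:2]*1e3).astype(np.float32)); d=np.array(r_[0])/1e3-cam[:2]; print(l,q[i],np.round([d@rx[:2]*1e3,d@ry[:2]*1e3],1),np.round(r_[1],1),round(r_[2],2),'z',np.median(P[:,2]).round(4))
for nm,f in (('w',w),('t',t)):
    W=cloud(f); z=W[...,2]; dx=(W-cam)@rx; dy=(W-cam)@ry
    rep(W,(z>.04)&(z<.05)&(abs(dx)<.024)&(abs(dy)<.024),nm+'wing')
    rep(W,(z>.067)&(z<.075)&(dx>-.038)&(dx<.03)&(dy<-.04)&(dy>-.09),nm+'top')
    rep(W,(z>.022)&(z<.034)&(dx>.014)&(dx<.06)&(dy<-.04)&(dy>-.09),nm+'low')
c=np.hstack([np.vstack([cv2.resize(w['frame'],(400,300)),cv2.resize(t['frame'][220:280,300:380],(400,300),interpolation=3)]),cv2.resize(load('s8')['frame'][180:330,260:390],(400,462),interpolation=3)[:600] if 0 else np.vstack([cv2.resize(load('s8')['frame'][200:300,290:400],(400,364),interpolation=3),cv2.resize(load('s8')['frame'][:, :],(315,236))[:, :].repeat(1,0) if 0 else np.zeros((236,400,3),np.uint8)])])
cv2.imwrite('pics/c8.png',c[:,:,::-1])
```

```text
{'clock': 29.35, 'q': [0.3843, 0.9412, -1.1233, 1.7473, 0.9599, 1.0987, -0.2275], 'tool_pos': [0.5769, 0.0664, 0.1786], 'eef_rot': [0.3572, 0.934, 0.0035, 0.0038], 'contact_force': [0.0921, 0.3499, -0.2013], 'moment': [-0.0138, -0.0107, -0.008], 'opening': 0.3411, 'finger_force': 0.0}
wwing [307 206  16  41 492] [-0.3  0.1] [10.  33.9] 54.49 z 0.0477
wtop [ 220  246   67   50 1536] [-13.8 -58.1] [48.4 26.5] 6.38 z 0.0705
wlow [285 263  40  45 976] [ 30.7 -54.9] [33.6 30.3] 5.03 z 0.0302
```

View pics/c8.png

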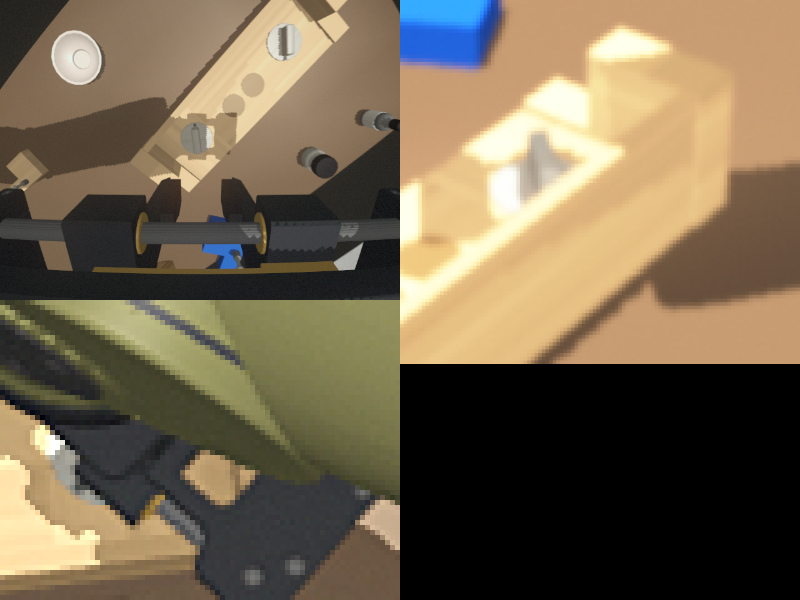

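The wing's long axis is at 144.5°, so the cam is at 2.50 rad, its hard stop. The side view shows the panel flush and square with no gap. The gripper is clear of everything.

```bash
python3 -c "
from plant import finish_job
print(finish_job())"
```

```text
the job is handed in; nothing more can be done
None
```

I stood the panel on its lower edge, let go and re-gripped it, slid its stud in until it stopped, and turned the cam to its hard stop (measured 2.50 rad). The panel looks tight and square, I kept the arm clear of the pots, sanding block and dish (not re-measured), and the job was handed in at about 29 s.

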